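# Close up the bottle's bay with the rack's notched stop

## Robot

A 7-joint arm with a two-finger parallel gripper is mounted at the origin on a cart in front of the work surface, level with it; the furniture and walls round the work are solid. World frame = base frame: x ahead of the robot, y to its left, z up, the work surface at z = 0. Lengths are in m, angles in rad, forces in N, time in s.
With the tool pointing down it reaches from about 0.35 to 0.9 m from the base axis. Payload 8.1 kg.
Tool frame: the origin (TCP) lies at the very end of the fingers, on their centre line; the grasp point (between the pads) lies 19 mm behind it (manip.hold_point_z is the distance from the TCP to the grasp point, in m); x points along the fingers, y is the direction in which the jaws open and shut, and the axes are right-handed (so a half turn about x gives the same grasp; the last joint's range is limited). The gripper opens to 92 mm and grips with 3 to 60 N. Pads are 19 mm wide; open, the fingers measure 130 mm over their backs; the gripper's body (75 mm by 190 mm) begins 47 mm behind the grasp point.
Start: joints at [1.128, 0.434, 0.025, 1.573, -0.012, 1.134, -0.075], TCP at [0.208, -0.589, 0.227] pointing down, gripper open.
Joint ranges: [-2.62, 2.62], [-0.44, 2.09], [-1.27, 1.32], [0.08, 2.57], [-1.32, 4.46], [0.12, 2], [-2.74, 2.74]. Speed limits (rad/s): [2.22, 2.22, 3.01, 3.01, 3.14, 3.14, 3.14].

## Interface

Orientations are given as a rotation vector (axis times angle).
In Python, from bench import read_state, cams, manip gives the robot as it stands.
- The arm moves only by the shell command python3 -m jog 'ROWS' [FORCE]. ROWS is JSON, a list of rows, each a list of 7 numbers: the shift along the tool's x, y, z in cm, then the turn, a rotation vector about the tool's x, y, z in rad, then the opening, from 0 (shut) to 1 (fully open). A call has exactly 10 rows; each row is the pose to reach, as a shift and turn from the pose commanded when the call began, along the tool's axes at that moment; what a row does not reach only later rows make up. A row lasts 1/12 s, in which the tool goes at most 41.7 mm and 7.16 degrees, less where a joint would pass 70% of its speed; a pose out of reach is approached as far as the arm can. A call with a gripper value outside its range is refused whole. The fingers move at their own pace and stop on an object; FORCE is the grip in N (left out, the last holds). Time passes only in rows, so rows that repeat a pose let the fingers close, or fill a call up. It gives the time, the measured TCP pose, the force and the opening at its end, in the units of the state.
- read_state(): the state, without advancing time (a new reading comes with each control period).
- cams.read_camera(name): name is "side" or "top" or "wrist"; returns a dict with "pixels" (480x640x3 uint8, red, green, blue), "K" (3x3 intrinsics, pixels), "R" (3x3) and "t" (3): a world point X has camera coordinates R X + t; the wrist camera has in their place "mount" (4x4, takes a point from camera to tool coordinates, whose origin is the TCP and whose axes are the tool frame's). Camera axes: x right, y down, z forward; pixel columns grow to the right and rows downward; lengths in m; the calibration is good to about 2 mm. A picture is of the moment at which its call begins: read the wrist's pose just before it. There is no depth.
- manip.job_done(): hands the job in, once; it reports no verdict.
The state is a dict: "t": time; "joint_pos": joint angles; "qd": joint speeds; "tau": joint torques, N m; "eef_pos": TCP position; "ee_rot": TCP orientation; "wrist_force": force on the tool from outside, world axes, zero at the start; "moment": the same for the moment, N m; "finger_gap": finger opening in m.
Only numpy, scipy, OpenCV 4.12 (cv2) and the standard library are available. Lean on these libraries where they do the work, as an engineer would, in place of code of your own. Each camera call takes 0.05 s, during which the arm holds its last target.

## Task

In the low notched bottle rack on the desk, the small capped bottle has too much room. Take the white stop next to that bottle by its tab, lift it out of its notches, shift it one notch towards the bottle and let it drop fully into the next pair of notches. Leave the other stop seated where it is and the bottle standing upright.

Things in the scene. Friction and masses are not known exactly. Their poses are not given: they have to be found in the camera images.
- rack: Fixed low rack, grey base, bare aluminium walls, 108 x 336 mm. Origin under its middle at desk height; y along the row (to the robot's left within 0.35 rad), x across, z up. Two rails at x = -46 and +46 mm have notches at y = -80, -40, 0, 40, 80 mm: floors 50 mm above the desk, 18 mm wide. Teeth between are pointed (45 degree flanks), tips 69 mm up: lift a bar over 19 mm, best 25 to 30, to pass.
- stop_left_tab (a point): Loose white stop, in the notches at rack y = +40 mm at first: a cross bar (122 mm along x, 12 thick, 10 high) lying in both rails, a 74 mm wide panel hanging 38 mm below it between the rails (84 mm clear) and an upright tab 24 (x) x 14 (y) mm, top 76 mm above the bar's underside. Point: in the tab, 18 mm below its top, 108 mm above the desk when seated. x along the bar, z up.
- stop_right_tab (a point): The twin stop, in the notches at rack y = -40 mm at first; same shape, point and axes as the left one. Each weighs about 80 g and is held only by its weight. Grip the tab from above across its 24 mm width (fingers beside it in x, clear of what stands in the row). Lifted 25 to 30 mm, the panel still runs between the rails.
- bottle: Small white bottle with screw cap, 50 mm wide, 118 mm high, standing loose in one end bay of the rack, about 124 mm from its middle on the +y or -y side (it changes); a glass beaker 62 mm wide, 70 mm high stands in the other end bay. Origin: centre of the bottle's underside, z up. The stop moved one notch does not touch it.
Not all that is in view belongs to the job. What is shaped like the bottle but blue is not meant. Leave any pink look-alike of the part that bears stop_left_tab alone.

How it is judged:
By the outcome, as a careful person would: the job done as asked, in the order asked, and still so for the second after the job is handed in, with the robot touching nothing.
It also fails if it takes over 32 s, if anything falls off the work surface, if the arm or the gripper's body presses on something with over 40 N, if the wrist force passes 120 N, or if a joint passes its speed limit or range.

## Working session

There is one attempt and no reset: what is moved stays moved. The work goes in short steps, Python scripts to look and compute and a shell command to move; the robot and the scene stay as the last step left them, time stands still between calls to the robot, and variables do not carry over. Pictures are saved under pics/ and viewed, and the job is handed in when it is done.

```bash
mkdir -p pics; ls
python3 - <<'E'
from bench import read_state, cams, manip
import cv2
s=read_state();print(s['t'],s['eef_pos'],s['ee_rot'],s['finger_gap'],manip.hold_point_z)
for n in('side','top'):
    d=cams.read_camera(n);cv2.imwrite(f'pics/{n}0.png',d['pixels'][...,::-1])
    print(n,d['K'].tolist(),(-d['R'].T@d['t']).round(3))
E
```

```text
pics
0.0 [ 0.20807835 -0.58880361  0.22594402] [ 2.03730927  0.35104001 -2.03812926] 0.09186248683149341 0.0188
side [[528.7326211853672, 0.0, 320.3542949764072], [0.0, 528.7326211853672, 233.89063487445623], [0.0, 0.0, 1.0]] [0.263 0.815 0.686]
top [[560.2853820706222, 0.0, 319.03971679395687], [0.0, 560.2853820706222, 237.4789823838123], [0.0, 0.0, 1.0]] [0.425 0.04  0.946]
```

View pics/side0.png

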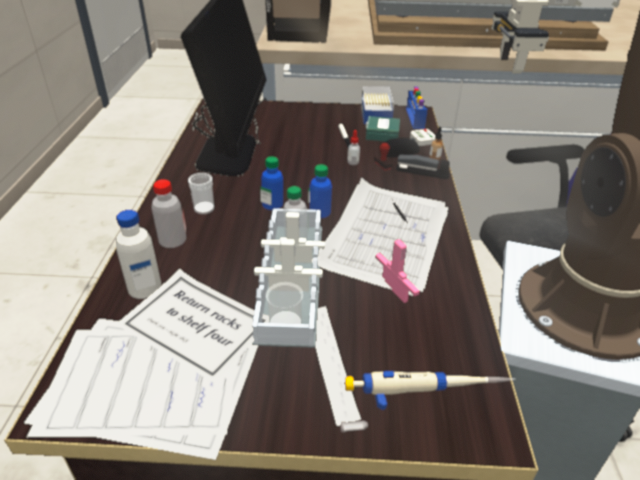

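View pics/top0.png

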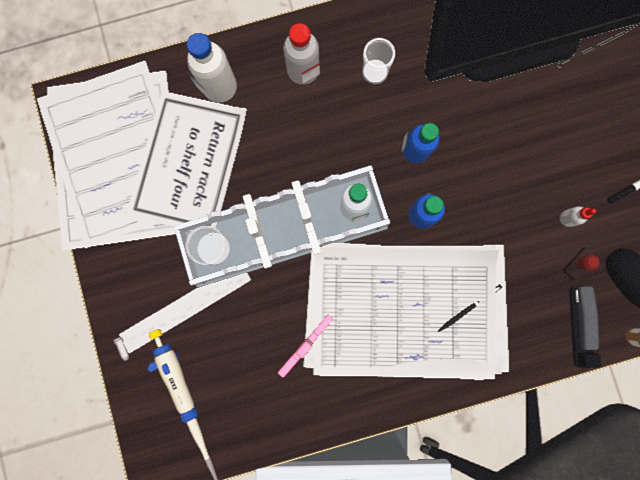

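The bottle with the green cap is at (357,200), which is the −y end. The beaker is at the +y end, at (210,245). So the right stop, bar at about (305,215), has to move to notch −80. I'll zoom in to measure it.

Run:
```python
import cv2
a=cv2.imread('pics/top0.png');c=a[160:290,170:400];cv2.imwrite('pics/topz.png',cv2.resize(c,None,fx=3.4,fy=3.4,interpolation=2))
a=cv2.imread('pics/side0.png');c=a[180:350,230:350];cv2.imwrite('pics/sidez.png',cv2.resize(c,None,fx=3.5,fy=3.5,interpolation=2))
```

```text
(no output)
```

View pics/topz.png

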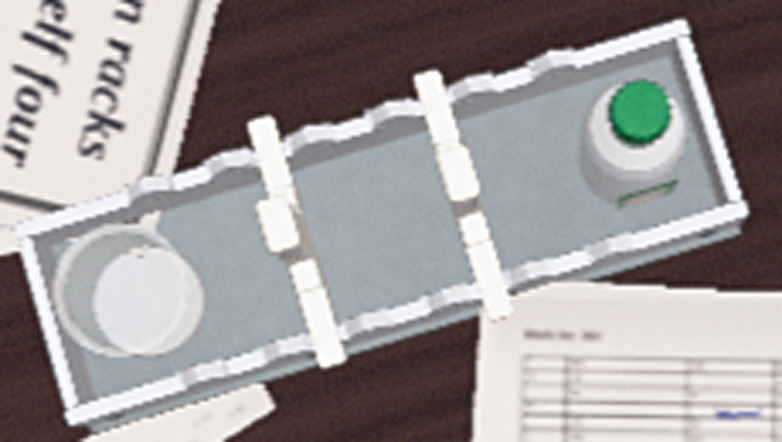

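View pics/sidez.png

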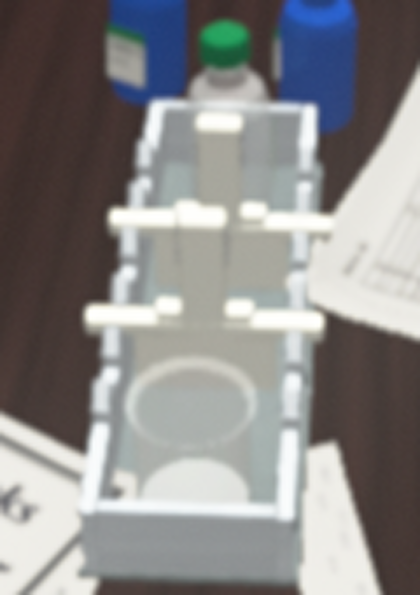

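```bash
cat > h.py <<'E'
import numpy as np
from bench import read_state,cams,manip
from scipy.spatial.transform import Rotation as Ro
from scipy.optimize import least_squares
def proj(d,P):
    c=np.atleast_2d(P)@d['R'].T+d['t'];u=c@d['K'].T;return u[:,:2]/u[:,2:]
def w(p,L):
    L=np.atleast_2d(L);c,s=np.cos(p[2]),np.sin(p[2]);return L@np.array([[c,-s,0],[s,c,0],[0,0,1]]).T+[p[0],p[1],0]
def rows(dw,dyaw=0):
    s=read_state();R=Ro.from_rotvec(s['ee_rot']);print('shift cm',(R.inv().apply(dw)*100).round(2),'rot',R.inv().apply([0,0,dyaw]).round(3),'axes',R.as_matrix().round(3).tolist())
E
python3 - <<'E'
from h import *
L=np.array([[.061,.04,.06],[-.061,.04,.06],[.061,-.04,.06],[-.061,-.04,.06],[0,.04,.126],[0,-.04,.126]])
T=np.array([[262,120],[332,362],[428,73],[497,313],[277,224],[459,172]])/3.4+[170,160]
S=np.array([[88,312],[323,316],[110,213],[333,218],[203,215],[219,123]])/3.5+[230,180]
dt=cams.read_camera('top');ds=cams.read_camera('side')
for nm,obs in(('top',[(dt,T)]),('side',[(ds,S)]),('both',[(dt,T),(ds,S)])):
    f=lambda p:np.concatenate([(proj(d,w(p,L))-o).ravel() for d,o in obs])
    r=least_squares(f,[.45,.04,.2],loss='soft_l1');p=r.x;print(nm,p.round(4));print(f(p).reshape(-1,2).round(1).tolist())
    print(' right tab',w(p,[0,-.04,.108]).round(4),'target',w(p,[0,-.08,.108]).round(4), 'bottle',w(p,[0,-.124,0]).round(4))
b=w(p,[[0,-.124,.118],[0,.124,.0]]);print(proj(dt,b),proj(ds,b))
s=read_state();R=Ro.from_rotvec(s['ee_rot']).as_matrix();print(R.round(3))
E
```

```text
top [0.5396 0.1065 0.2636]
[[0.3, -0.8], [0.2, 1.0], [-0.7, -0.8], [0.2, 1.3], [0.7, -0.3], [-0.8, -0.0]]
 right tab [[0.55   0.0679 0.108 ]] target [[0.5604 0.0293 0.108 ]] bottle [[ 0.5719 -0.0132  0.    ]]
side [0.5392 0.1062 0.266 ]
[[0.1, -0.7], [0.6, 0.9], [-0.2, 0.3], [-0.5, 1.4], [0.2, -0.6], [-0.3, -0.9]]
 right tab [[0.5497 0.0677 0.108 ]] target [[0.5602 0.0291 0.108 ]] bottle [[ 0.5718 -0.0134  0.    ]]
both [0.5394 0.1064 0.2641]
[[0.3, -0.6], [0.3, 1.1], [-0.6, -0.6], [0.3, 1.4], [0.8, -0.1], [-0.8, 0.1], [-0.1, -0.7], [0.5, 1.0], [-0.3, 0.3], [-0.6, 1.5], [0.0, -0.6], [-0.4, -0.9]]
 right tab [[0.5498 0.0678 0.108 ]] target [[0.5603 0.0292 0.108 ]] bottle [[ 0.5718 -0.0133  0.    ]]
[[358.34804345 195.89610369]
 [214.20773138 248.71269826]] [[296.07184043 193.27952565]
 [285.01727412 327.60543788]]
[[-0.     0.333 -0.943]
 [ 0.001 -0.943 -0.333]
 [-1.    -0.001  0.   ]]
```

Both cameras agree to under 0.5 mm: rack at (0.539, 0.106), yaw 0.264, right tab at (0.550, 0.068). I'll move above it at TCP z of about 0.20 and turn about +85.6°.

```bash
python3 -m jog '[[0,-2,-2.1,-0.06,0,0,1],[0,-4.6,-4.9,-0.15,0,0,1],[0,-7.2,-7.7,-0.24,0,0,1],[0,-9.8,-10.5,-0.33,0,0,1],[0,-12.4,-13.3,-0.42,0,0,1],[0,-15,-16.1,-0.51,0,0,1],[0,-17.6,-18.9,-0.6,0,0,1],[0,-20.2,-21.6,-0.69,0,0,0.8],[0,-22.6,-24.2,-0.77,0,0,0.7],[0,-24.5,-26.2,-0.83,0,0,0.65]]' 20
cat > g.py <<'E'
from h import *
import sys
p=[.5394,.1064,.2641]
def to(lx,ly,tz):
    s=read_state();R=Ro.from_rotvec(s['ee_rot']);g=w(p,[lx,ly,tz])[0]
    z=Ro.from_matrix(np.column_stack([[0,0,-1],[np.cos(p[2]),np.sin(p[2]),0],[np.sin(p[2]),-np.cos(p[2]),0]]))
    print('t',round(s['t'],2),'pos',s['eef_pos'].round(4),'gap',round(s['finger_gap'],4),'F',np.round(s['wrist_force'],1))
    d=R.inv()*z
    print('rack frame',(w([0,0,-p[2]],s['eef_pos']-[p[0],p[1],0])*1000).round(1))
    print('shift cm',(R.inv().apply(g-s['eef_pos'])*100).round(2),'rot',d.as_rotvec().round(3))
to(*map(float,sys.argv[1:]))
E
python3 g.py 0 -.04 .2
```

```text
t: 1.03
eef_pos: [0.3747, -0.2681, 0.2269]
ee_rot: [1.494, 0.996, -1.493]
wrist_force: [-0.1, -0.6, -0.5]
finger_gap: 0.0764
t 1.03 pos [ 0.3747 -0.2681  0.2269] gap 0.0764 F [-0.1 -0.6 -0.5]
rack frame [[-256.8 -318.6  226.9]]
shift cm [  2.7    3.25 -37.74] rot [-0.659 -0.    -0.   ]
```

```bash
python3 -m jog '[[0.2,0.3,-3.8,-0.07,0,0,0.6],[0.5,0.7,-7.8,-0.15,0,0,0.6],[0.8,1,-11.8,-0.23,0,0,0.6],[1.1,1.4,-15.8,-0.31,0,0,0.6],[1.4,1.7,-19.8,-0.38,0,0,0.6],[1.7,2.1,-23.8,-0.45,0,0,0.6],[2,2.4,-27.8,-0.52,0,0,0.6],[2.3,2.7,-31.8,-0.58,0,0,0.6],[2.5,3,-35.4,-0.63,0,0,0.6],[2.7,3.2,-37.7,-0.66,0,0,0.6]]'
python3 g.py 0 -.04 .089
```

```text
t: 1.87
eef_pos: [0.5513, 0.0679, 0.1996]
ee_rot: [1.014, 1.324, -1.011]
wrist_force: [-0.1, -0.1, -0.3]
finger_gap: 0.0552
t 1.87 pos [0.5513 0.0679 0.1996] gap 0.0552 F [-0.1 -0.1 -0.3]
rack frame [[  1.4 -40.3 199.6]]
shift cm [ 1.106e+01 -1.500e-01 -1.000e-02] rot [ 0.001 -0.002 -0.001]
```

Run:
```python
from h import *
import cv2
s=read_state();d=cams.read_camera('wrist');im=d['pixels'][...,::-1].copy()
R=Ro.from_rotvec(s['ee_rot']).as_matrix();M=np.array(d['mount'])
def pw(P):
    t=(P-s['eef_pos'])@R;c=(t-M[:3,3])@M[:3,:3];u=c@d['K'].T;return u[:,:2]/u[:,2:]
p=[.5394,.1064,.2641]
c=w(p,[[a,-.04+b,.126] for a in(-.012,.012) for b in(-.007,.007)]+[[a,-.04,.06] for a in(-.061,.061)])
for u in pw(c):
    print(u.round(1));cv2.circle(im,tuple(int(v) for v in u.round()),2,(0,0,255),-1)
cv2.imwrite('pics/w1.png',im)
```

```text
[296.5 267.7]
[296.2 244.4]
[337.8 267.7]
[338.2 244.5]
[233.8 229.4]
[401.4 229.5]
```

View pics/w1.png

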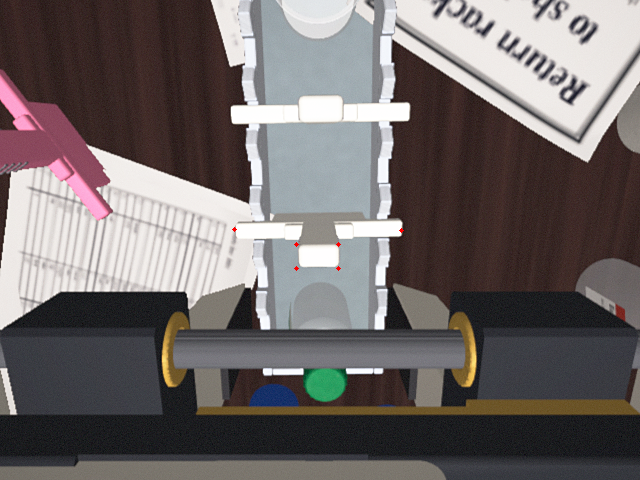

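The wrist camera confirms the tab at (318,255), within 1 mm of the prediction. Next I descend and grip.

```bash
python3 -m jog '[[1.5,-0.1,0,0,0,0,0.6],[3,-0.1,0,0,0,0,0.6],[4.5,-0.1,0,0,0,0,0.6],[6,-0.1,0,0,0,0,0.6],[7.5,-0.1,0,0,0,0,0.6],[9,-0.1,0,0,0,0,0.6],[10.2,-0.1,0,0,0,0,0.6],[11,-0.1,0,0,0,0,0.6],[11,-0.1,0,0,0,0,0.6],[11,-0.1,0,0,0,0,0.5]]'
python3 g.py 0 -.04 .089
python3 -m jog '[[0,0,0,0,0,0,0.4],[0,0,0,0,0,0,0.3],[0,0,0,0,0,0,0.2],[0,0,0,0,0,0,0.1],[0,0,0,0,0,0,0],[0,0,0,0,0,0,0],[0,0,0,0,0,0,0],[0,0,0,0,0,0,0],[0,0,0,0,0,0,0],[0,0,0,0,0,0,0]]' 20
python3 g.py 0 -.04 .117
```

```text
t: 2.75
eef_pos: [0.5493, 0.0633, 0.0897]
ee_rot: [1.016, 1.321, -1.017]
wrist_force: [0.0, 0.2, 0.7]
finger_gap: 0.0519
t 2.75 pos [0.5493 0.0633 0.0897] gap 0.0519 F [0.  0.2 0.7]
rack frame [[ -1.7 -44.2  89.7]]
shift cm [ 0.07  0.17 -0.42] rot [-0.005 -0.     0.   ]
t: 3.58
eef_pos: [0.5498, 0.0634, 0.0902]
ee_rot: [1.017, 1.32, -1.016]
wrist_force: [-1.0, -0.3, 6.3]
finger_gap: 0.0238
t 3.58 pos [0.5498 0.0634 0.0902] gap 0.0238 F [-1.  -0.3  6.3]
rack frame [[ -1.2 -44.2  90.2]]
shift cm [-2.68  0.12 -0.42] rot [-0.005  0.    -0.001]
```

The gap of 23.8 mm matches the tab width, but the TCP reads 4 mm off in rack y. I'll check with a picture before lifting.

Run:
```python
from h import *
import cv2
s=read_state();print(s['eef_pos'],s['wrist_force'],s['moment'])
d=cams.read_camera('wrist');cv2.imwrite('pics/w2.png',d['pixels'][...,::-1])
R=Ro.from_rotvec(s['ee_rot']).as_matrix();M=np.array(d['mount'])
p=[.5394,.1064,.2641]
c=w(p,[[a,-.04,.06] for a in(-.061,.061)]+[[a,.04,.06] for a in(-.061,.061)]+[[0,.04,.126]])
t=(c-s['eef_pos'])@R;c=(t-M[:3,3])@M[:3,:3];u=c@d['K'].T;print((u[:,:2]/u[:,2:]).round(1))
d=cams.read_camera('top');cv2.imwrite('pics/t2.png',cv2.resize(d['pixels'][140:300,160:420,::-1],None,fx=3,fy=3))
s=read_state();print(s['t'],s['eef_pos'],s['wrist_force'])
```

```text
[0.54977218 0.0634318  0.09023158] [-1.00741944 -0.30002742  6.31092912] [-0.07392282 -0.02101119 -0.01770472]
[[193.4 275.8]
 [451.1 274.6]
 [177.4  97.5]
 [466.   95.8]
 [322.9  79.5]]
3.6833 [0.54976572 0.06344256 0.09022414] [-0.85736745 -0.53230877  5.64963759]
```

View pics/w2.png

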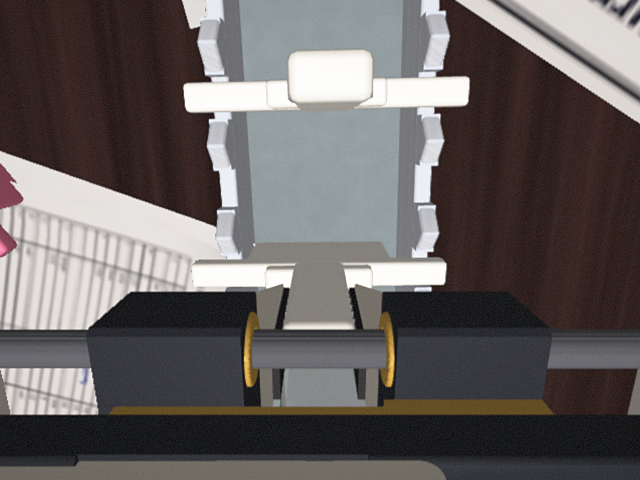

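View pics/t2.png

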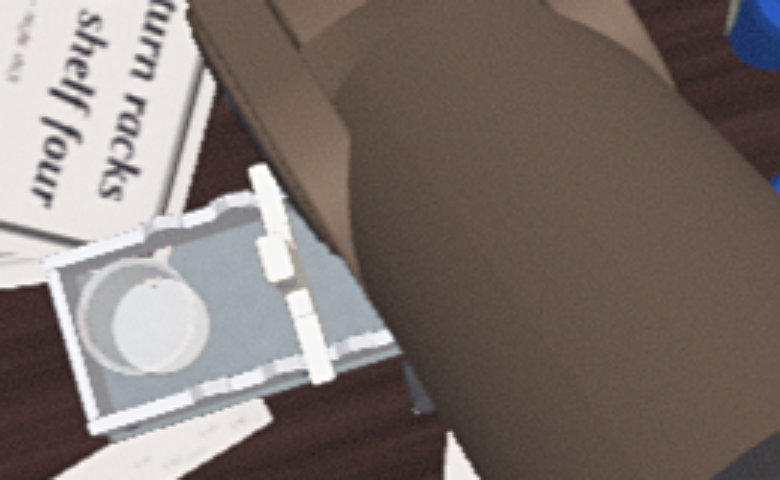

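The wrist image agrees with the reading. The stop is still seated at row 272 and the grip sits 4 mm off-centre towards the bottle. I'll open, recentre and grip again.

```bash
python3 -m jog '[[0,0,0,0,0,0,0.45],[0,0,0,0,0,0,0.45],[0,0,0,0,0,0,0.45],[0,0,-0.2,0,0,0,0.45],[0,0.1,-0.4,0,0,0,0.45],[0,0.1,-0.4,0,0,0,0.45],[0,0.1,-0.4,0,0,0,0.45],[0,0.1,-0.4,0,0,0,0.45],[0,0.1,-0.4,0,0,0,0.45],[0,0.1,-0.4,0,0,0,0.45]]' 20
python3 g.py 0.0005 -.04 .089
```

```text
t: 4.52
eef_pos: [0.5493, 0.0674, 0.0897]
ee_rot: [1.016, 1.321, -1.017]
wrist_force: [-0.7, -0.5, 0.1]
finger_gap: 0.0415
t 4.52 pos [0.5493 0.0674 0.0897] gap 0.0415 F [-0.7 -0.5  0.1]
rack frame [[ -0.6 -40.3  89.7]]
shift cm [ 0.07  0.11 -0.03] rot [-0.005  0.     0.   ]
```

```bash
python3 -m jog '[[0,0.1,0,0,0,0,0.35],[0,0.1,0,0,0,0,0.3],[0,0.1,0,0,0,0,0.2],[0,0.1,0,0,0,0,0.1],[0,0.1,0,0,0,0,0],[0,0.1,0,0,0,0,0],[0,0.1,0,0,0,0,0],[0,0.1,0,0,0,0,0],[0,0.1,0,0,0,0,0],[0,0.1,0,0,0,0,0]]' 20
python3 g.py 0 -.04 .117
```

```text
t: 5.35
eef_pos: [0.5503, 0.0677, 0.0897]
ee_rot: [1.016, 1.321, -1.016]
wrist_force: [-0.9, -0.5, -0.2]
finger_gap: 0.0237
t 5.35 pos [0.5503 0.0677 0.0897] gap 0.0237 F [-0.9 -0.5 -0.2]
rack frame [[  0.4 -40.2  89.7]]
shift cm [-2.73 -0.04 -0.02] rot [-0.005  0.    -0.   ]
```

The grip is now centred with clean forces. Next I lift 28 mm.

```bash
python3 -m jog '[[-0.3,0,0,0,0,0,0],[-0.7,0,0,0,0,0,0],[-1.1,0,0,0,0,0,0],[-1.5,0,0,0,0,0,0],[-1.9,0,0,0,0,0,0],[-2.3,0,0,0,0,0,0],[-2.6,0,0,0,0,0,0],[-2.8,0,0,0,0,0,0],[-2.8,0,0,0,0,0,0],[-2.8,0,0,0,0,0,0]]' 20
python3 g.py 0 -.08 .117
python3 - <<'E'
from h import *
import cv2
cv2.imwrite('pics/w3.png',cams.read_camera('wrist')['pixels'][...,::-1])
cv2.imwrite('pics/s3.png',cv2.resize(cams.read_camera('side')['pixels'][150:350,200:400,::-1],None,fx=3,fy=3))
E
```

```text
t: 6.18
eef_pos: [0.5503, 0.0677, 0.1178]
ee_rot: [1.016, 1.321, -1.016]
wrist_force: [-0.2, -0.2, -1.7]
finger_gap: 0.0237
t 6.18 pos [0.5503 0.0677 0.1178] gap 0.0237 F [-0.2 -0.2 -1.7]
rack frame [[  0.4 -40.2 117.8]]
shift cm [ 0.08 -0.02  3.98] rot [-0.005  0.    -0.   ]
```

View pics/w3.png

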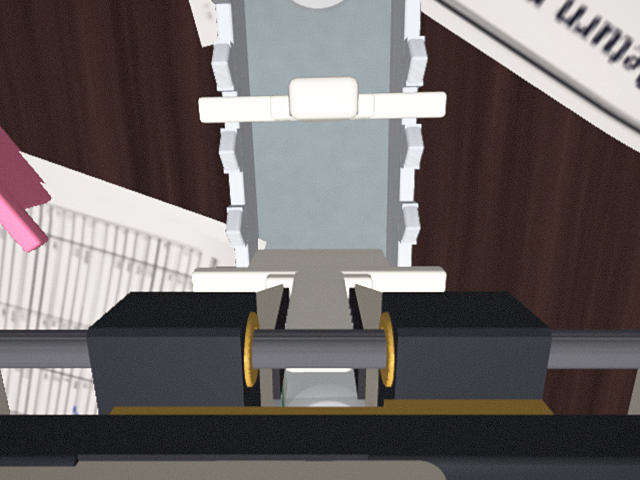

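View pics/s3.png

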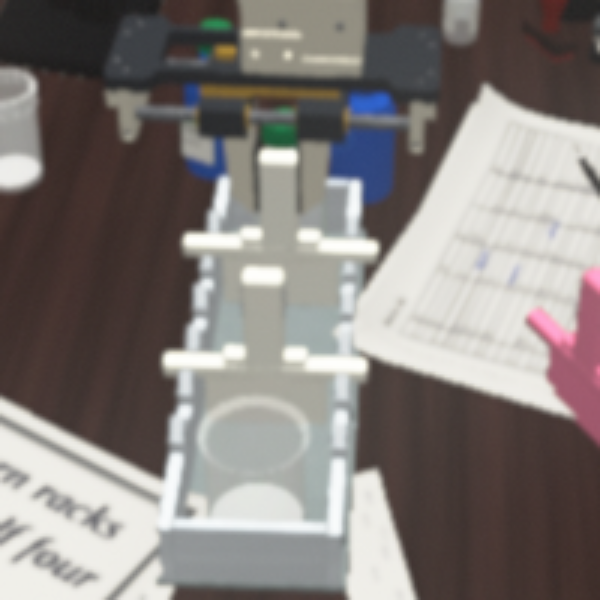

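The stop is lifted level, with the bar in the wrist view at row 278 and its tilt unchanged. I shift it 40 mm towards the bottle, which is tool +z.

```bash
python3 -m jog '[[0,0,0.4,0,0,0,0],[0,0,1,0,0,0,0],[0,0,1.6,0,0,0,0],[0,0,2.2,0,0,0,0],[0,0,2.8,0,0,0,0],[0,0,3.4,0,0,0,0],[0,0,3.8,-0.005,0,0,0],[0,0,4,-0.005,0,0,0],[0,0,4,-0.005,0,0,0],[0,0,4,-0.005,0,0,0]]' 20
python3 g.py 0 -.08 .0897
python3 - <<'E'
from h import *
import cv2
s=read_state()
d=cams.read_camera('wrist');cv2.imwrite('pics/w4.png',d['pixels'][...,::-1])
R=Ro.from_rotvec(s['ee_rot']).as_matrix();M=np.array(d['mount'])
p=[.5394,.1064,.2641]
c=w(p,[[a,.04,.06] for a in(-.061,.061)]+[[a,-.08,.088] for a in(-.061,.061)])
t=(c-s['eef_pos'])@R;c=(t-M[:3,3])@M[:3,:3];u=c@d['K'].T;print((u[:,:2]/u[:,2:]).round(1))
E
```

```text
t: 7.12
eef_pos: [0.5605, 0.0292, 0.1178]
ee_rot: [1.013, 1.323, -1.013]
wrist_force: [-0.2, 0.1, -1.6]
finger_gap: 0.0239
t 7.12 pos [0.5605 0.0292 0.1178] gap 0.0239 F [-0.2  0.1 -1.6]
rack frame [[  0.2 -80.1 117.8]]
shift cm [ 2.81 -0.02 -0.01] rot [-0. -0. -0.]
[[187.8  19.2]
 [451.1  19. ]
 [191.  283.7]
 [447.8 283.8]]
```

View pics/w4.png

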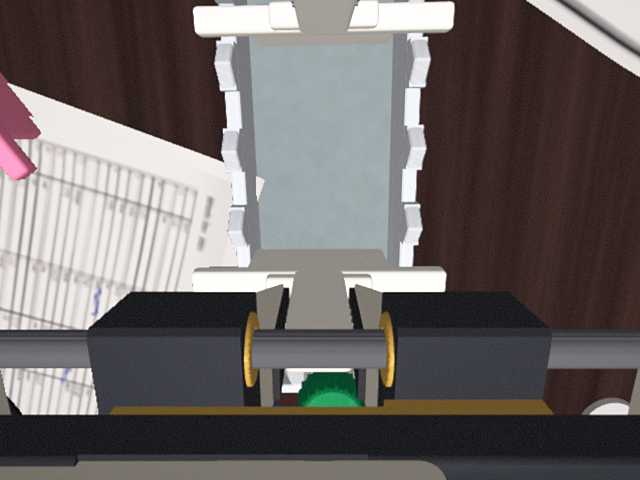

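The three teeth at rows 68, 148 and 225 (rack y +20, −20, −60) lie between the stops, so the bar is over the −80 notch. I lower it.

```bash
python3 -m jog '[[0.3,0,0,0,0,0,0],[0.7,0,0,0,0,0,0],[1.1,0,0,0,0,0,0],[1.5,0,0,0,0,0,0],[1.8,0,0,0,0,0,0],[2.1,0,0,0,0,0,0],[2.4,0,0,0,0,0,0],[2.6,0,0,0,0,0,0],[2.75,0,0,0,0,0,0],[2.75,0,0,0,0,0,0]]' 20
python3 g.py 0 -.08 .0897
```

```text
t: 8.0
eef_pos: [0.5604, 0.029, 0.0899]
ee_rot: [1.012, 1.323, -1.013]
wrist_force: [-1.0, 0.8, -1.1]
finger_gap: 0.0239
t 8.0 pos [0.5604 0.029  0.0899] gap 0.0239 F [-1.   0.8 -1.1]
rack frame [[  0.1 -80.2  89.9]]
shift cm [ 0.02 -0.01 -0.02] rot [-0. -0.  0.]
```

Height is back to the seated level, so I release it gently.

```bash
python3 -m jog '[[0,0,0,0,0,0,0.28],[0,0,0,0,0,0,0.3],[0,0,0,0,0,0,0.35],[0,0,0,0,0,0,0.4],[0,0,0,0,0,0,0.5],[0,0,0,0,0,0,0.5],[0,0,0,0,0,0,0.5],[0,0,0,0,0,0,0.5],[0,0,0,0,0,0,0.5],[0,0,0,0,0,0,0.5]]' 10
python3 -m jog '[[-0.8,0,0,0,0,0,0.5],[-2,0,0,0,0,0,0.5],[-3.5,0,0,0,0,0,0.5],[-5,0,0,0,0,0,0.5],[-6.5,0,0,0,0,0,0.5],[-8,0,0,0,0,0,0.5],[-9.5,0,0,0,0,0,0.5],[-11,0,0,0,0,0,0.5],[-12,0,0,0,0,0,0.5],[-12,0,0,0,0,0,0.5]]'
python3 g.py 0 -.3 .21
```

```text
t: 8.83
eef_pos: [0.5605, 0.029, 0.0902]
ee_rot: [1.013, 1.322, -1.013]
wrist_force: [0.5, 0.1, -0.1]
finger_gap: 0.046
t: 9.67
eef_pos: [0.5618, 0.0295, 0.2133]
ee_rot: [1.015, 1.319, -1.01]
wrist_force: [0.5, 0.5, 0.2]
finger_gap: 0.0462
t 9.67 pos [0.5618 0.0295 0.2133] gap 0.0462 F [0.5 0.5 0.2]
rack frame [[  1.6 -80.  213.3]]
shift cm [ 0.35 -0.16 22.  ] rot [-0.     0.001 -0.004]
```

```bash
python3 -m jog '[[0,-1,1,0,0,0,0.5],[0,-3,3,0,0,0,0.5],[0,-5.5,5.5,0,0,0,0.5],[0,-8,8,0,0,0,0.5],[0,-10.5,10.5,0,0,0,0.5],[0,-12.5,13,0,0,0,0.5],[0,-14,15.5,0,0,0,0.5],[0,-15,18,0,0,0,0.5],[0,-15,19,0,0,0,0.5],[0,-15,19,0,0,0,0.5]]'
python3 - <<'E'
from h import *
import cv2
p=[.5394,.1064,.2641]
L=[[a,b,.06] for b in(.04,-.08) for a in(.061,-.061)]+[[a,b+c,.126] for b in(.04,-.08) for a,c in((.012,.007),(.012,-.007),(-.012,-.007),(-.012,.007))]
for n,x,y in(('top',170,150),('side',200,150)):
    d=cams.read_camera(n);c=cv2.resize(d['pixels'][y:y+150,x:x+230,::-1] if n=='top' else d['pixels'][y:y+200,x:x+200,::-1],None,fx=3,fy=3)
    cv2.imwrite(f'pics/{n}5r.png',c); c=c.copy()
    for u in proj(d,w(p,L)): cv2.circle(c,tuple(int(v) for v in ((u-[x,y]+.5)*3).round()),2,(0,0,255),-1)
    cv2.imwrite(f'pics/{n}5.png',c)
E
```

```text
t: 10.5
eef_pos: [0.4648, -0.1964, 0.2098]
ee_rot: [1.016, 1.321, -1.017]
wrist_force: [1.1, 0.3, -0.0]
finger_gap: 0.0459
```

View pics/top5.png

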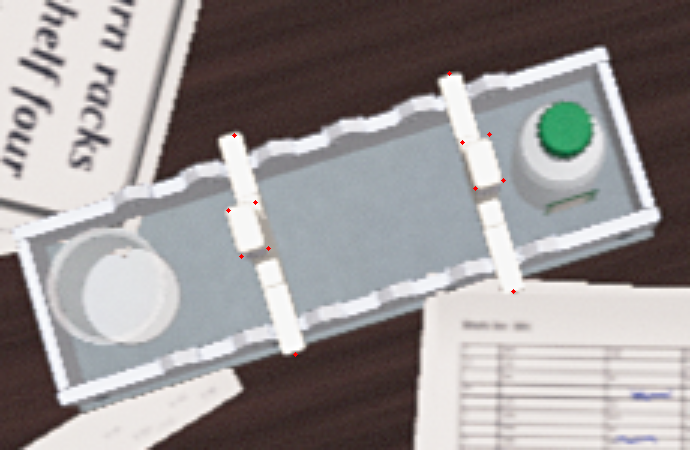

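View pics/side5.png

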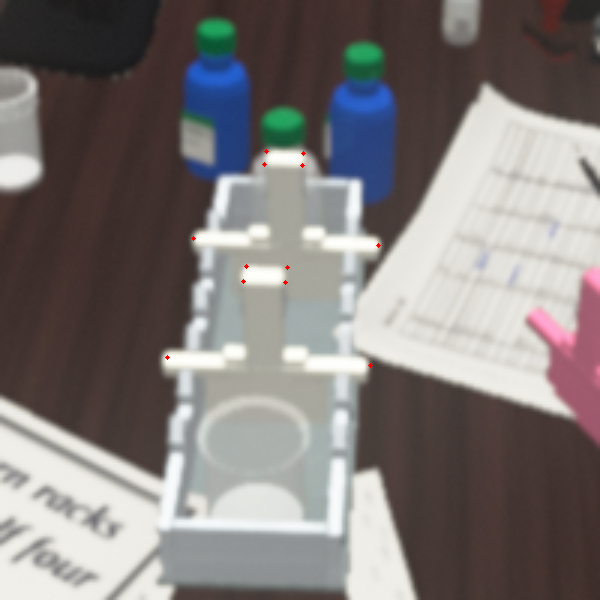

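Both stops match the seated predictions in both views: the moved one at y = −80 mm and the other at +40 mm. The bottle is upright and the robot is clear, so I hand in.

```bash
python3 -c "
from bench import manip;print(manip.job_done())"
```

```text
the job is handed in; nothing more can be done
None
```

I moved the stop next to the bottle, the right one, by its tab from the notches at rack y = −40 mm to those at −80 mm. I then released it, backed the arm away and handed the job in at about 10.6 s.

- **Grasp:** the first grip sat 4 mm off-centre on the tab, so I opened, recentred and gripped again before lifting 28 mm.
- **Last checks:** in the top and side pictures the moved stop lines up with the fully seated position at −80 mm. The left stop is still seated at +40 mm, the bottle is upright and the beaker is in place.
- **Forces:** wrist force read near zero after release, and no reading during the job was above about 7 N. No check failed after the regrip.

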